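# Find the index groove with the stop pin and park the bottle carriage

### The arm

A 7-joint arm with a two-finger parallel gripper is mounted at the origin on the work surface. World frame = base frame: x ahead of the robot, y to its left, z up, the work surface at z = 0. Lengths are in m, angles in rad, forces in N, time in s.
With the tool pointing down it reaches from about 0.35 to 0.9 m from the base axis. Payload 19.9 kg.
Tool frame: the origin (TCP) lies at the very end of the fingers, on their centre line; the grasp point (between the pads) lies env.grip_depth behind it (env.grip_depth is the distance from the TCP to the grasp point, in m); z points along the fingers, y is the direction in which the jaws open and shut (so a half turn about z gives the same grasp; the last joint's range is limited). The gripper opens to 94 mm and grips with 3 to 60 N. Pads are 16 mm wide; open, the fingers measure 119 mm over their backs; the gripper's body (75 mm by 177 mm) begins 78 mm behind the grasp point.
Start: joints at [1.062, 0.417, -0.01, 1.614, 0.005, 1.111, -0.053], TCP at [0.281, -0.558, 0.205] pointing down, gripper open.
Joint ranges: [-2.81, 2.81], [-0.39, 2.02], [-1.27, 1.25], [0.06, 2.57], [-1.19, 4.33], [0.19, 2], [-2.82, 2.82]. Speed limits (rad/s): [1.89, 1.89, 2.39, 2.39, 3.01, 3.01, 3.01].

### API

Orientations are given as a unit quaternion [w, x, y, z].
In Python, from plant import env, snapshot, camera_params, order gives the robot as it stands.
- The arm moves only by the tool arm_command, never from a script. Its argument "targets" is text: rows parted by semicolons, each of 5 numbers parted by spaces: the opening, from -1 (shut) to 1 (fully open), then the shift along the world's x, y, z in cm, then the turn about the world's z in degrees. In form: grip x y z yaw; .... A call has 1 to 10 rows; each row is the pose to reach, as a shift and turn from the pose commanded when the call began; what a row does not reach only later rows make up. A row lasts 1/8 s, in which the tool goes at most 62.5 mm and 10.7 degrees, less where a joint would pass 70% of its speed; a pose out of reach is approached as far as the arm can. A call with a gripper value outside its range is refused whole. The fingers move at their own pace and stop on an object; "grip_force" is the grip in N (left out, the last holds). Time passes only in rows, so rows that repeat a pose let the fingers close. It gives the time, the measured TCP pose, the force and the opening at its end, in the units of the state.
- env.observe(): the state, without advancing time (a new reading comes with each control period).
- snapshot(name): name is "scene" or "top"; returns (picture, depth): 400x640x3 uint8, red, green, blue; 400x640 float32, m along the optical axis (not along the pixel's ray), 0 where there is no reading.
- camera_params(name): a dict with "fx", "fy", "cx", "cy" (pixels), "R" (3x3) and "t" (3): a world point X has camera coordinates R X + t. Camera axes: x right, y down, z forward; pixel columns grow to the right and rows downward; lengths in m; the calibration is good to about 2 mm. A picture is of the moment at which its call begins. camera_params takes no time and is no camera call.
- order.hand_in(): hands the job in, once; it reports no verdict.
The state is a dict: "clock": time; "joint_pos": joint angles; "qvel": joint speeds; "effort": joint torques, N m; "eef_pos": TCP position; "tool_rot": TCP orientation; "contact_force": force on the tool from outside, world axes, zero at the start; "moment": the same for the moment, N m; "gripper_width": finger opening in m.
Only numpy, scipy, OpenCV 4.12 (cv2) and the standard library are available. Lean on these libraries where they do the work, as an engineer would, in place of code of your own. Each camera call takes 0.05 s, during which the arm holds its last target. There are 200 camera calls.

### The job

Take the red-handled stop pin from its white stand, put its shaft through the bristle-covered slot of the aluminium rail and drag it along until it drops into the hidden index groove, with its collar flat on the rail, and let go of it there. Then slide the blue bottle carriage along the rail, without ramming it, until its front edge rests against the collar of the standing pin, and let go. Leave the other glassware and the tray where they are.

Things in the scene. Friction and masses are not known exactly. Their poses are not given: they have to be found in the camera images.
- rail: Fixed aluminium rail, 475 mm long along its y (y = -240 to +235 mm), 70 mm wide along x, flat top 50 mm above the table, on two steel feet 120 x 40 x 8 mm; origin at table level on its centre line, z up. An 18 mm wide slot along y (x = -9 to +9 mm) is open in its top from slot_start to slot_end; soft black bristles without resistance hide its inside.
- slot_start (a point): the -y end of the slot at the rail's top: rail y = -30 mm, x = 0, 50 mm above the table. The slot has upright walls and a level floor 22 mm below the rail's top, save for one groove across that floor, 18 mm wide along y, bottom 42 mm below the rail's top.
- slot_end (a point): the +y end of the slot at the rail's top: rail y = +150 mm. The hidden groove's centre lies somewhere from rail y = +30 to +110 mm, different each time.
- pin: Loose steel stop pin, 0.16 to 0.26 kg, upright in the stand at the start. Origin at its tip, z up its axis. Round shaft 12 mm diameter, foot chamfered (2 mm); round collar 44 mm diameter, 36 to 44 mm above the tip; red square handle 24 x 24 mm (sides along x, y), 44 to 112 mm above the tip.
- pin_collar (a point): centre of the underside of the pin's collar, 36 mm above the tip: on the stand's top at the start; 14 mm above the rail when the tip stands on the slot's floor; on the rail when the shaft is in the groove, where the pin stands by itself
- pin_grip (a point): centre of the graspable handle, 80 mm above the tip
- stand: Fixed white plastic stand, 70 x 70 mm, 50 mm tall on a 90 x 90 x 8 mm foot, with an 18 mm square hole, 42 mm deep, that holds the pin at the start. Origin at table level under the hole, z up.
- carriage: Blue bottle carriage, 0.7 kg, that slides only along the rail; origin at table level under the middle of its deck, axes parallel to the rail's. Its origin can go from rail y = -160 to +80 mm; it starts within 50 mm of the -y end. It slides with about 2 N of friction (plus 6 N per m/s) and stays where it is left. Deck 140 mm along y, 100 mm across, top 62 mm up; amber jar fixed on it at y = +25 mm, 68 mm across, top 142 mm up.
- carriage_handle (a point): Middle of the orange upright grip block at the rear (-y) end of the carriage, 100 mm above the table: the block is 20 mm along the rail, 40 mm across, from 62 to 122 mm above the table.
- carriage_bumper (a point): Middle of the front (+y) end face of the carriage deck, 57 mm above the table, 128 mm ahead of carriage_handle; its axes are the rail's. The face is 10 mm tall (52 to 62 mm up), and meets the rim of the collar of a pin that is fully down: then the pin's axis is 22 mm ahead of it.
- beaker: Bystander: clear glass beaker, 72 mm across, 85 mm tall. Origin at the centre of its underside.
- jug: Bystander: large amber glass jug, 120 mm across, 205 mm tall. Origin at the centre of its underside.
- flask: Bystander: green glass conical flask, 100 mm across, 145 mm tall. Origin at the centre of its underside.
- washbottle: Bystander: white plastic bottle with red cap, 60 mm across, 150 mm tall. Origin at the centre of its underside.
- reagent: Bystander: amber jar with black cap, 64 mm across, 120 mm tall. Origin at the centre of its underside.
- tray: Bystander: blue open tray, 140 x 240 x 40 mm, with a spatula lying in it. Origin at the centre of its underside.
Things that resemble listed ones, but are neither listed nor needed, are in the scene too. Of the things like the pin, leave any that is purple, turquoise or yellow; of the rest the larger one is meant.

How it is judged:
By the outcome, as a careful person would: the job done as asked, in the order asked, and still so for the second after the job is handed in, with the robot touching nothing.
It also fails if it takes over 72 s, if anything falls off the work surface, if the arm or the gripper's body presses on something with over 40 N, if the wrist force passes 120 N, or if a joint passes its speed limit or range.

## Working session

There is one attempt and no reset: what is moved stays moved. The work goes in short steps, Python scripts to look and compute and a tool call to move; the robot and the scene stay as the last step left them, time stands still between calls to the robot, and variables do not carry over. Pictures are saved under pics/ and viewed, about 8 in all and at most 12, crops included, and the job is handed in when it is done.

Besides the shell and the picture viewer there is one more tool, called after "Request:" as a command line: name --argument value ..., lists and objects as JSON in quotes. arm_command: Moves the arm, as the interface text tells. Its arguments: {"type":"object","properties":{"targets":{"type":"string"},"grip_force":{"type":"number"}},"required":["targets"]}

```bash
ls; mkdir -p pics; cat > h.py <<'E'
import numpy as np, cv2
from plant import env, snapshot, camera_params, order
def shot(n,f):
    p,d=snapshot(n); cv2.imwrite(f'pics/{f}.png',p[:,:,::-1]); np.save(f'pics/{f}.npy',d); return p,d
def world(n,u,v,d):
    c=camera_params(n); u=np.asarray(u,float);v=np.asarray(v,float)
    P=np.stack([(u-c['cx'])/c['fx']*d,(v-c['cy'])/c['fy']*d,d*np.ones_like(u)],-1)
    return (P-np.array(c['t']))@np.array(c['R'])
def ray(n,u,v,z):
    c=camera_params(n);R=np.array(c['R']);o=-R.T@np.array(c['t'])
    w=world(n,u,v,1.0)-o
    return o+w*((z-o[2])/w[...,2])[...,None]
E
python3 - <<'E'
from h import *
a,_=shot('scene','s0');b,_=shot('top','t0')
s=env.observe();print({k:np.round(v,3) for k,v in s.items()},env.grip_depth)
for n in('scene','top'):
    c=camera_params(n);print(n,c['fx'],c['cx'],c['cy'],np.round(c['R'],3).tolist(),np.round(c['t'],3))
E
```

```text
pics
{'clock': np.float64(0.1), 'joint_pos': array([ 1.063,  0.418, -0.01 ,  1.614,  0.005,  1.111, -0.053]), 'qvel': array([-0.001, -0.002, -0.001, -0.004,  0.002, -0.001, -0.   ]), 'effort': array([ 3.0000e-03, -8.5259e+01,  6.4000e-01, -4.2670e+01, -4.9000e-02,
        1.6000e-02, -0.0000e+00]), 'eef_pos': array([ 0.281, -0.558,  0.205]), 'tool_rot': array([-0.   ,  0.973,  0.231, -0.   ]), 'contact_force': array([-0.015, -1.069, -1.011]), 'moment': array([0.001, 0.03 , 0.002]), 'gripper_width': np.float64(0.094)} 0.0188
scene 404.36215931363654 327.22178042138415 197.47095376698437 [[0.847, 0.531, 0.014], [0.45, -0.703, -0.551], [-0.282, 0.474, -0.834]] [-0.457 -0.246  1.321]
top 441.77641742492796 322.0996362210653 199.22701906417967 [[0.028, -1.0, 0.007], [-0.985, -0.029, -0.168], [0.168, -0.002, -0.986]] [-0.073  0.555  1.485]
```

View pics/s0.png

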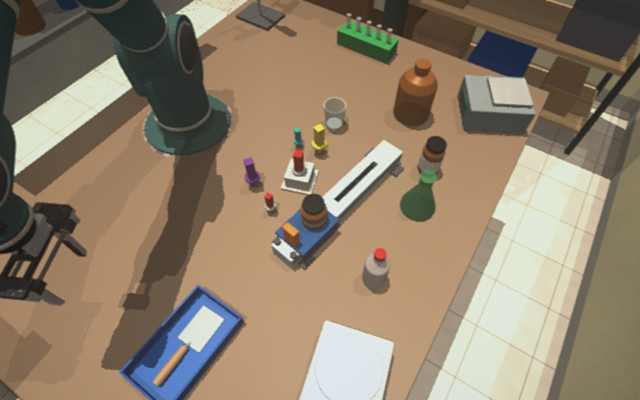

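View pics/t0.png

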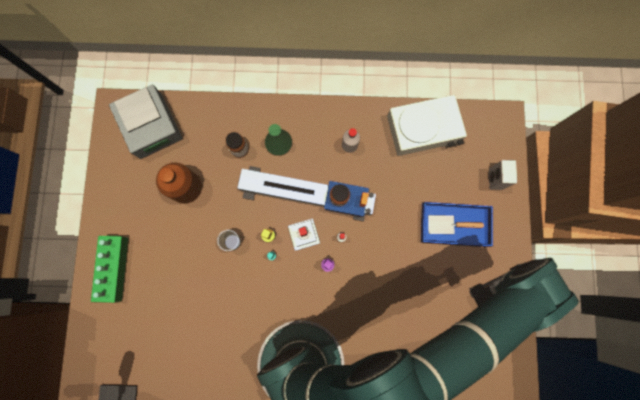

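Red-handled candidates are the one in the white stand (scene 298,160; top 303,232) and a small loose one (scene 269,202; top 342,237). The one in the stand is larger and fits the description. The purple, turquoise and yellow ones are excluded. Next I'll measure it and confirm in an enlarged crop.

```bash
python3 - <<'E'
from h import *
im={n:cv2.imread(f'pics/{n[0]}0.png') for n in('scene','top')}
D={n:np.load(f'pics/{n[0]}0.npy') for n in im}
def comp(n,m,box):
    x0,y0,x1,y1=box; k=np.zeros_like(m);k[y0:y1,x0:x1]=m[y0:y1,x0:x1]
    v,u=np.nonzero(k&(D[n]>0)); return u,v,world(n,u,v,D[n][v,u])
for n,bp,bc in(('scene',(285,140,312,180),(275,215,310,255)),('top',(292,222,316,243),(355,185,382,217))):
    h=cv2.cvtColor(im[n],cv2.COLOR_BGR2HSV).astype(int)
    red=((h[...,0]<7)|(h[...,0]>172))&(h[...,1]>140)&(h[...,2]>70)
    org=(h[...,0]>=7)&(h[...,0]<20)&(h[...,1]>170)&(h[...,2]>130)
    for nm,m,b in(('pin',red,bp),('orange',org,bc)):
        u,v,P=comp(n,m,b)
        print(n,nm,len(u),u.mean(),v.mean(),'min',P.min(0).round(3),'max',P.max(0).round(3))
        t=P[:,2]>P[:,2].max()-.012; print('  toppix',t.sum(),P[t].mean(0).round(4), u[t].mean(),v[t].mean())
    # rail: points with z .04-.055, light/any, region
    H,W=D[n].shape;vv,uu=np.mgrid[:H,:W];P=world(n,uu,vv,D[n])
    for nm,zr,vr in(('railtop',(.044,.056),'w'),('deck',(.057,.067),'b')):
        m=(P[...,2]>zr[0])&(P[...,2]<zr[1])&(P[...,0]>.4)&(P[...,0]<.75)&(P[...,1]>-.35)&(P[...,1]<.35)&(D[n]>0)
        if nm=='deck': m&=(h[...,0]>100)&(h[...,0]<130)&(h[...,1]>120)
        m=m.astype(np.uint8);k,l,st,_=cv2.connectedComponentsWithStats(m)
        for i in np.argsort(-st[1:,4])[:2]+1:
            Q=P[l==i];r=cv2.minAreaRect((Q[:,:2]*1000).astype(np.float32));print(n,nm,st[i,4],np.round(r[0],1),np.round(r[1],1),round(r[2],2),Q[:,2].mean().round(4))
    # slot dark
    blk=(h[...,2]<60)&(P[...,2]>.03)&(P[...,2]<.056)&(P[...,0]>.4)&(P[...,0]<.75)&(P[...,1]>-.2)&(P[...,1]<.35)&(D[n]>0)
    k,l,st,_=cv2.connectedComponentsWithStats(blk.astype(np.uint8))
    for i in np.argsort(-st[1:,4])[:2]+1:
        v,u=np.nonzero(l==i);Q=ray(n,u,v,.05);r=cv2.minAreaRect((Q[:,:2]*1000).astype(np.float32));print(n,'slot',st[i],np.round(r[0],1),np.round(r[1],1),round(r[2],2),np.round(cv2.boxPoints(r),0).tolist())
a=cv2.resize(im['scene'][120:280,220:420],None,fx=3,fy=3,interpolation=2)
cv2.imwrite('pics/c0.png',a)
E
```

```text
scene pin 149 297.8322147651007 158.88590604026845 min [ 0.361 -0.008 -0.003] max [0.455 0.105 0.127]
  toppix 72 [0.4415 0.0033 0.1229] 297.84722222222223 153.98611111111111
scene orange 42 289.8809523809524 229.9047619047619 min [ 0.539 -0.207  0.114] max [ 0.576 -0.189  0.122]
  toppix 42 [ 0.5563 -0.1988  0.1194] 289.8809523809524 229.9047619047619
scene railtop 1942 [601.1  85.7] [305.6  72.4] 80.65 0.0482
scene railtop 346 [440.4   4.9] [70.5 74.3] 18.44 0.0489
scene deck 434 [ 565.5 -139.2] [135.   94.8] 80.68 0.0605
scene deck 28 [ 516.8 -196.1] [11.1 24.8] 42.74 0.0603
scene slot [313 225  24  25  54] [ 617.8 -138.2] [91.4  5.8] 80.84 [[608.0, -183.0], [613.0, -184.0], [628.0, -94.0], [622.0, -93.0]]
scene slot [359 169   9   9  12] [601.5  93.9] [37.6  2.2] 81.93 [[598.0, 75.0], [600.0, 75.0], [605.0, 112.0], [603.0, 113.0]]
top pin 46 302.7826086956522 231.04347826086956 min [ 0.424 -0.008  0.12 ] max [0.45  0.016 0.13 ]
  toppix 46 [0.437  0.0032 0.1254] 302.7826086956522 231.04347826086956
top orange 40 363.325 198.625 min [ 0.533 -0.201  0.108] max [ 0.566 -0.185  0.128]
  toppix 36 [ 0.551  -0.1928  0.1209] 363.4166666666667 198.44444444444446
top railtop 1457 [597.   79.5] [310.3  71.5] 80.78 0.0487
top railtop 291 [437.1   3.8] [70.2 69.5] 18.53 0.0494
top deck 319 [ 556.9 -155.6] [97.4 93.8] 81.42 0.0611
top deck 33 [531.  -81.8] [28.7 15.7] 81.96 0.0611
top slot [268 183   9   2   9] [605.9 119.2] [28.1  2.9] 82.08 [[603.0, 106.0], [605.0, 105.0], [609.0, 133.0], [606.0, 133.0]]
top slot [277 185   5   2   6] [601.4  94.9] [ 3.4 14.2] 20.58 [[597.0, 101.0], [602.0, 88.0], [606.0, 89.0], [601.0, 102.0]]
```

View pics/c0.png

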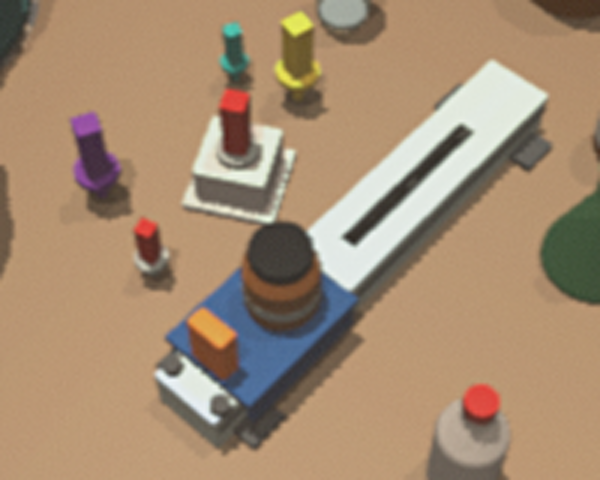

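The crop confirms it: the larger red pin stands in the white stand with its collar on top, and the small loose one is a decoy. Next I'll refine the slot line and the handle yaw.

```bash
python3 - <<'E'
from h import *
im={n:cv2.imread(f'pics/{n[0]}0.png') for n in('scene','top')}
for n,box in(('scene',(325,150,390,210)),('top',(255,175,322,200))):
    g=cv2.cvtColor(im[n],cv2.COLOR_BGR2GRAY);x0,y0,x1,y1=box
    S=6;c=cv2.resize(g[y0:y1,x0:x1],None,fx=S,fy=S,interpolation=cv2.INTER_CUBIC)
    m=(c<110).astype(np.uint8);k,l,st,_=cv2.connectedComponentsWithStats(m)
    inn=[i for i in range(1,k) if st[i,0]>0 and st[i,1]>0 and st[i,0]+st[i,2]<c.shape[1] and st[i,1]+st[i,3]<c.shape[0]]
    for i in sorted(inn,key=lambda i:-st[i,4])[:2]:
        v,u=np.nonzero(l==i);Q=ray(n,(u+.5)/S-.5+x0,(v+.5)/S-.5+y0,.05)
        r=cv2.minAreaRect((Q[:,:2]*1000).astype(np.float32));print(n,'slot',st[i],np.round(r[0],1),np.round(r[1],1),round(r[2],2))
    D=np.load(f'pics/{n[0]}0.npy')
a=cv2.resize(im['scene'][140:200,275:322],None,fx=9,fy=9,interpolation=2)[:500]
b=cv2.resize(im['top'][215:250,285:322],None,fx=10,fy=10,interpolation=2)
o=np.zeros((max(a.shape[0],b.shape[0]),a.shape[1]+b.shape[1],3),np.uint8);o[:a.shape[0],:a.shape[1]]=a;o[:b.shape[0],a.shape[1]:]=b
cv2.imwrite('pics/c1.png',o)
# handle-top outline on plane z=.126 (top view)
h=cv2.cvtColor(cv2.resize(im['top'][215:250,285:322],None,fx=8,fy=8,interpolation=2),cv2.COLOR_BGR2HSV).astype(int)
m=((h[...,0]<8)|(h[...,0]>170))&(h[...,1]>130)&(h[...,2]>150)
v,u=np.nonzero(m);Q=ray('top',(u+.5)/8-.5+285,(v+.5)/8-.5+215,.126);r=cv2.minAreaRect((Q[:,:2]*1000).astype(np.float32));print('handle',np.round(r[0],1),np.round(r[1],1),r[2],Q.mean(0))
E
```

```text
scene slot [  58   72  253  237 8510] [596.8  59.8] [174.9  14.2] 80.68
scene slot [241  27   7   7  29] [573.  156.8] [5.  1.9] 82.7
top slot [  56   39  298   75 6588] [594.8  60.8] [174.9  13.7] 80.63
handle [437.3   3.7] [24.1 22.5] 20.4761905670166 [0.43740729 0.00377496 0.126     ]
```

View pics/c1.png

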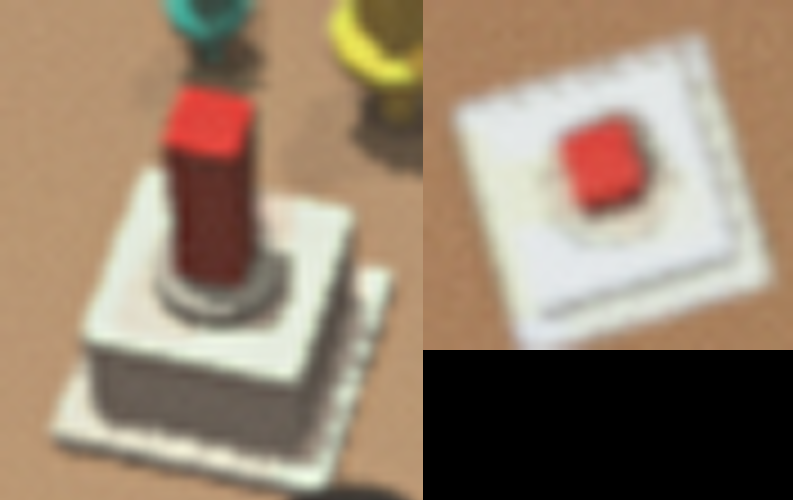

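The slot centre agrees to 2 mm between the two views: about (0.5958, 0.0603), direction 80.66°. The pin axis is at about (0.4385, 0.004) with the handle yawed about 19–20°.

Request:
arm_command --targets "1 5 20 0 -3; 1 10 38 0 -6; 1 15.7 56.2 -2 -8; 1 15.7 56.2 -3 -8; 1 15.7 56.2 -3 -8; 1 15.7 56.2 -3 -8; 1 15.7 56.2 -3 -8; 1 15.7 56.2 -3 -8; 1 15.7 56.2 -3 -8; 1 15.7 56.2 -3 -8" --grip_force 30

```text
clock: 1.35
eef_pos: [0.4384, 0.0073, 0.1752]
tool_rot: [-0.0, 0.986, 0.165, -0.0]
contact_force: [0.4, -0.7, 0.3]
gripper_width: 0.0936
```

Request:
arm_command --targets "1 0 0 -4 0; 1 0 0 -8 0; 1 0 0 -10 0; 1 0 0 -10 0; 1 0 0 -10 0"

```text
clock: 1.98
eef_pos: [0.4386, 0.0039, 0.0762]
tool_rot: [0.0, 0.987, 0.163, 0.0]
contact_force: [-1.0, 0.7, -0.1]
gripper_width: 0.0938
```

```bash
python3 - <<'E'
from h import *
s=env.observe();print(s['eef_pos'].round(4),s['contact_force'].round(1),s['clock'])
E
```

```text
[0.4386 0.0039 0.0762] [-1.   0.7 -0.1] 1.975
```

Tracking is good. Close and lift slightly.

Request:
arm_command --targets "-1 0 0 0 0; -1 0 0 0 0; -1 0 0 0 0; -1 0 0 0 0; -1 0 0 0 0; -1 0 0 0 0; -1 0 0 0 0; -1 0 0 0 0" --grip_force 40

```text
clock: 2.98
eef_pos: [0.4382, 0.0039, 0.0754]
tool_rot: [-0.0, 0.987, 0.163, -0.0]
contact_force: [-0.3, -0.4, -0.4]
gripper_width: 0.0239
```

Request:
arm_command --targets "-1 0 0 3 0; -1 0 0 6.5 0; -1 4 0.2 6.5 -8; -1 8 0.4 6.5 -16; -1 12 0.6 6.5 -24; -1 15 0.7 6.5 -28.3; -1 15 0.7 6.5 -28.3; -1 15 0.7 5 -28.3; -1 15 0.7 5 -28.3; -1 15 0.7 5 -28.3"

```text
clock: 4.22
eef_pos: [0.5878, 0.0108, 0.1254]
tool_rot: [0.0, 0.997, -0.083, -0.0]
contact_force: [0.6, 0.1, -2.0]
gripper_width: 0.0236
```

```bash
python3 - <<'E'
from h import *
a,_=shot('scene','s1');b,_=shot('top','t1')
s=env.observe();print(s['eef_pos'].round(4),s['contact_force'].round(1),s['clock'],s['gripper_width'])
c=camera_params('scene')
A=cv2.resize(a[100:260,250:450],None,fx=3.9,fy=3.7,interpolation=2)[:,:,::-1]
cv2.imwrite('pics/c2.png',A)
E
```

```text
[0.5882 0.0108 0.1258] [ 0.6 -0.  -1.9] 4.325 0.024108424073729182
```

View pics/c2.png

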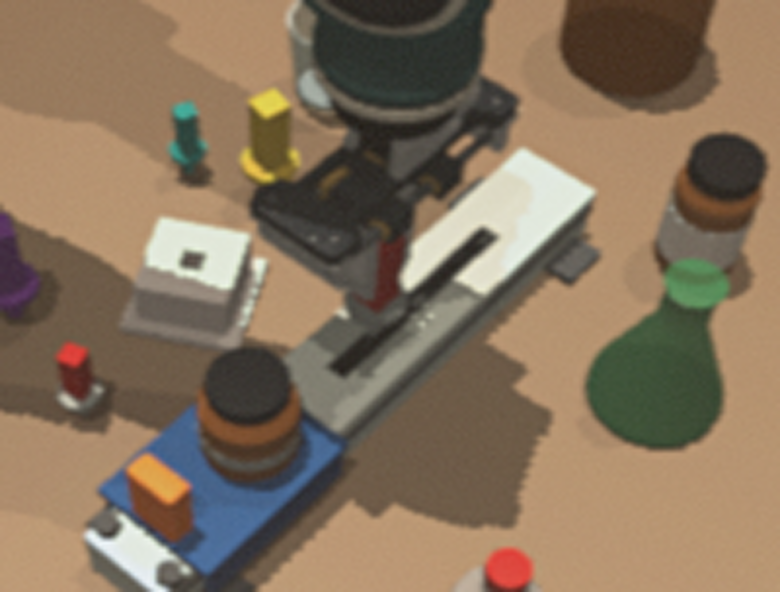

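The pin hangs upright over the slot (crop about 380,300), and the stand is empty. I'll lower it, stopping just below rail level to check the force.

Request:
arm_command --targets "-1 0 0 -1.2 0; -1 0 0 -1.6 0; -1 0 0 -1.6 0; -1 0 0 -1.6 0"

```text
clock: 4.82
eef_pos: [0.5883, 0.0109, 0.1095]
tool_rot: [-0.0, 0.997, -0.083, 0.0]
contact_force: [0.2, -0.1, -1.6]
gripper_width: 0.0241
```

Request:
arm_command --targets "-1 0 0 -0.4 0; -1 0 0 -0.8 0; -1 0 0 -0.8 0; -1 0 0 -0.8 0"

```text
clock: 5.32
eef_pos: [0.5883, 0.0109, 0.1015]
tool_rot: [-0.0, 0.997, -0.083, -0.0]
contact_force: [0.0, -0.4, -2.3]
gripper_width: 0.0235
```

Request:
arm_command --targets "-1 0 0 -0.5 0; -1 0 0 -0.9 0; -1 0 0 -1.2 0; -1 0 0 -1.3 0; -1 0 0 -1.3 0; -1 0 0 -1.3 0"

```text
clock: 6.08
eef_pos: [0.5884, 0.0109, 0.0892]
tool_rot: [0.0, 0.997, -0.083, 0.0]
contact_force: [-5.6, -0.2, 14.1]
gripper_width: 0.0237
```

The tip is on the slot floor at the expected height (TCP 0.089), and the pin leans slightly on the +x wall. I'll ease 1 mm toward -x and drag in 4 mm steps under light preload. The groove should show as a loss of vertical force. The 2 mm chamfer lets the pin ride out, so overshooting is harmless.

Request:
arm_command --targets "-1 -0.1 0 0 0; -1 -0.03 0.4 0 0; -1 -0.03 0.4 0 0"

```text
clock: 6.45
eef_pos: [0.5888, 0.0143, 0.0893]
tool_rot: [0.0, 0.997, -0.083, 0.001]
contact_force: [-1.4, -3.1, 9.3]
gripper_width: 0.0238
```

Request:
arm_command --targets "-1 0.065 0.395 0 0; -1 0.065 0.395 0 0"

```text
clock: 6.7
eef_pos: [0.5895, 0.0182, 0.0893]
tool_rot: [0.0, 0.997, -0.084, 0.001]
contact_force: [-0.6, -4.4, 9.9]
gripper_width: 0.0236
```

Request:
arm_command --targets "-1 0.065 0.395 0 0; -1 0.065 0.395 0 0"

```text
clock: 6.95
eef_pos: [0.5902, 0.0221, 0.0893]
tool_rot: [0.0, 0.997, -0.083, 0.001]
contact_force: [-0.6, -3.6, 8.1]
gripper_width: 0.0241
```

Request:
arm_command --targets "-1 0.065 0.395 0 0; -1 0.065 0.395 0 0"

```text
clock: 7.2
eef_pos: [0.5908, 0.0261, 0.0893]
tool_rot: [0.0, 0.997, -0.084, 0.001]
contact_force: [-0.5, -3.5, 9.4]
gripper_width: 0.0237
```

Request:
arm_command --targets "-1 0.065 0.395 0 0; -1 0.065 0.395 0 0"

```text
clock: 7.45
eef_pos: [0.5915, 0.03, 0.0893]
tool_rot: [0.0, 0.997, -0.084, 0.001]
contact_force: [0.0, -3.2, 8.6]
gripper_width: 0.0237
```

Request:
arm_command --targets "-1 0.065 0.395 0 0; -1 0.065 0.395 0 0"

```text
clock: 7.7
eef_pos: [0.5922, 0.0339, 0.0893]
tool_rot: [0.0, 0.997, -0.084, 0.001]
contact_force: [-0.5, -3.1, 9.7]
gripper_width: 0.0238
```

Request:
arm_command --targets "-1 0.065 0.395 0 0; -1 0.065 0.395 0 0"

```text
clock: 7.95
eef_pos: [0.5928, 0.0379, 0.0893]
tool_rot: [0.0, 0.997, -0.083, 0.001]
contact_force: [-0.9, -3.0, 8.3]
gripper_width: 0.024
```

Request:
arm_command --targets "-1 0.065 0.395 0 0; -1 0.065 0.395 0 0"

```text
clock: 8.2
eef_pos: [0.5935, 0.0419, 0.0893]
tool_rot: [0.0, 0.997, -0.084, 0.001]
contact_force: [-0.6, -3.9, 9.7]
gripper_width: 0.0238
```

Request:
arm_command --targets "-1 0.065 0.395 0 0; -1 0.065 0.395 0 0"

```text
clock: 8.45
eef_pos: [0.5941, 0.0458, 0.0893]
tool_rot: [0.0, 0.997, -0.084, 0.001]
contact_force: [0.3, -5.8, 9.9]
gripper_width: 0.0236
```

Request:
arm_command --targets "-1 0.065 0.395 0 0; -1 0.065 0.395 0 0"

```text
clock: 8.7
eef_pos: [0.5947, 0.0498, 0.0893]
tool_rot: [0.0, 0.997, -0.084, 0.001]
contact_force: [-1.0, -3.5, 10.2]
gripper_width: 0.0241
```

Request:
arm_command --targets "-1 0.065 0.395 0 0; -1 0.065 0.395 0 0"

```text
clock: 8.95
eef_pos: [0.5954, 0.0537, 0.0893]
tool_rot: [0.0, 0.997, -0.084, 0.001]
contact_force: [-0.0, -3.0, 9.2]
gripper_width: 0.024
```

Request:
arm_command --targets "-1 0.065 0.395 0 0; -1 0.065 0.395 0 0"

```text
clock: 9.2
eef_pos: [0.596, 0.0577, 0.0893]
tool_rot: [0.0, 0.997, -0.083, 0.001]
contact_force: [-0.9, -4.1, 8.9]
gripper_width: 0.0239
```

Request:
arm_command --targets "-1 0.065 0.395 0 0; -1 0.065 0.395 0 0"

```text
clock: 9.45
eef_pos: [0.5967, 0.0616, 0.0893]
tool_rot: [0.0, 0.997, -0.083, 0.001]
contact_force: [-0.5, -3.2, 9.5]
gripper_width: 0.0237
```

Request:
arm_command --targets "-1 0.065 0.395 0 0; -1 0.065 0.395 0 0"

```text
clock: 9.7
eef_pos: [0.5973, 0.0656, 0.0893]
tool_rot: [0.0, 0.997, -0.083, 0.001]
contact_force: [-0.5, -4.1, 10.2]
gripper_width: 0.024
```

Request:
arm_command --targets "-1 0.065 0.395 0 0; -1 0.065 0.395 0 0"

```text
clock: 9.95
eef_pos: [0.5979, 0.0698, 0.0891]
tool_rot: [0.0, 0.997, -0.083, 0.001]
contact_force: [1.5, -2.2, 6.0]
gripper_width: 0.0234
```

Request:
arm_command --targets "-1 0.065 0.395 0 0; -1 0.065 0.395 0 0"

```text
clock: 10.2
eef_pos: [0.5976, 0.0746, 0.0883]
tool_rot: [-0.0, 0.997, -0.083, -0.0]
contact_force: [-0.6, -0.7, -2.3]
gripper_width: 0.0237
```

Request:
arm_command --targets "-1 0.065 0.395 0 0; -1 0.065 0.395 0 0"

```text
clock: 10.45
eef_pos: [0.5982, 0.0786, 0.0883]
tool_rot: [-0.0, 0.997, -0.083, -0.0]
contact_force: [-0.4, 0.9, -2.6]
gripper_width: 0.024
```

Request:
arm_command --targets "-1 0.065 0.395 0 0; -1 0.065 0.395 0 0"

```text
clock: 10.7
eef_pos: [0.599, 0.0824, 0.0884]
tool_rot: [-0.0, 0.997, -0.083, -0.0]
contact_force: [0.0, 0.6, -2.6]
gripper_width: 0.0236
```

Request:
arm_command --targets "-1 0.065 0.395 0 0; -1 0.065 0.395 0 0"

```text
clock: 10.95
eef_pos: [0.6003, 0.0872, 0.0891]
tool_rot: [-0.001, 0.997, -0.083, 0.001]
contact_force: [0.4, 4.3, 6.2]
gripper_width: 0.0236
```

The groove shows clearly: the vertical force vanishes for TCP y between 0.0746 and 0.0824, so the centre is about 0.0785. I'll back up and lower partway.

Request:
arm_command --targets "-1 -0.14 -0.85 0 0; -1 -0.14 -0.85 0 0; -1 -0.14 -0.85 -0.3 0; -1 -0.14 -0.85 -0.6 0; -1 -0.14 -0.85 -0.6 0; -1 -0.14 -0.85 -0.6 0"

```text
clock: 11.7
eef_pos: [0.5983, 0.0776, 0.0824]
tool_rot: [-0.0, 0.997, -0.083, -0.0]
contact_force: [1.1, 0.2, -3.1]
gripper_width: 0.024
```

Request:
arm_command --targets "-1 0 0.05 -0.4 0; -1 0 0.05 -0.7 0; -1 0 0.05 -0.7 0; -1 0 0.05 -0.7 0"

```text
clock: 12.2
eef_pos: [0.5983, 0.0781, 0.0754]
tool_rot: [-0.0, 0.997, -0.083, 0.0]
contact_force: [-0.8, -0.1, 0.3]
gripper_width: 0.0239
```

Request:
arm_command --targets "-1 0 0 -0.05 0; -1 0 0 -0.05 0; -1 0 0 -0.05 0"

```text
clock: 12.58
eef_pos: [0.5984, 0.078, 0.0754]
tool_rot: [-0.0, 0.997, -0.083, 0.0]
contact_force: [-4.5, -0.7, 8.6]
gripper_width: 0.0237
```

Request:
arm_command --targets "-0.3 0 0 0 0; -0.1 0 0 0 0; 0.3 0 0 0 0; 1 0 0 0 0; 1 0 0 0 0; 1 0 0 0 0; 1 0 0 0 0; 1 0 0 0 0"

```text
clock: 13.58
eef_pos: [0.5983, 0.078, 0.0749]
tool_rot: [-0.0, 0.997, -0.083, -0.0]
contact_force: [0.2, 0.0, 1.1]
gripper_width: 0.0937
```

Request:
arm_command --targets "1 0 0 3 0; 1 0 0 7 0; 1 0 0 11 0; 1 0 0 11 0; 1 -1 -6 11 10; 1 -2 -12 11 20; 1 -3 -18 11 30; 1 -4 -24 11 40; 1 -4.5 -27.4 11 50; 1 -4.5 -27.4 11 60"

```text
clock: 14.82
eef_pos: [0.5517, -0.2001, 0.1837]
tool_rot: [-0.0, 0.905, 0.426, -0.001]
contact_force: [0.5, 0.7, -0.2]
gripper_width: 0.0942
```

```bash
python3 - <<'E'
from h import *
a,_=shot('scene','s2')
s=env.observe();print(s['eef_pos'].round(4),s['joint_pos'].round(2),s['contact_force'].round(1),s['clock'])
cv2.imwrite('pics/c3.png',cv2.resize(a[90:250,260:460],None,fx=3.9,fy=3.7,interpolation=2)[:,:,::-1])
E
```

```text
[ 0.5522 -0.1979  0.1838] [ 0.64  0.41 -0.44  1.72  0.2   1.06 -0.55] [-0.   0.9 -0.6] 14.875
```

View pics/c3.png

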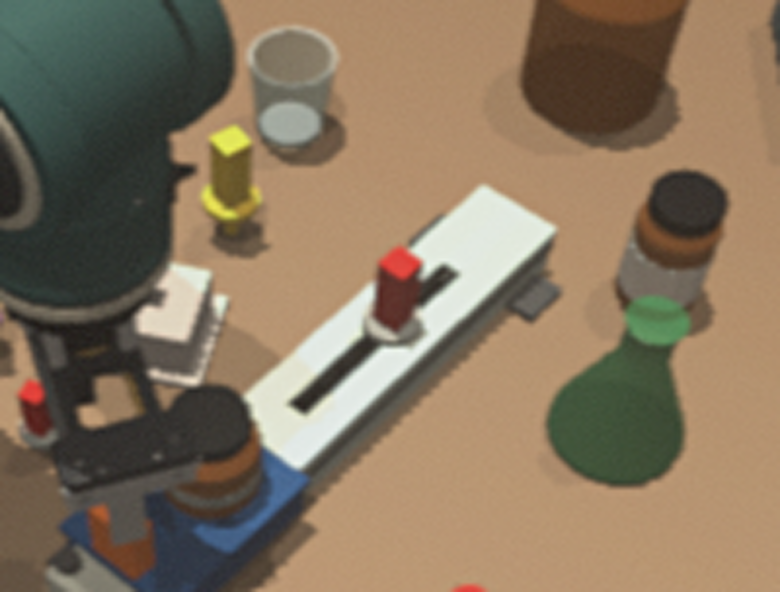

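The pin stands in the slot with its collar flat on the rail (crop 395,325). Next: finish the turn and go down over the carriage handle.

Request:
arm_command --targets "1 0 0 0 10; 1 0 0 0 20; 1 0 0 0 30; 1 0 0 0 30; 1 0 0 0 30; 1 0 0 -4 30; 1 0 0 -8 30; 1 0 0 -10.2 30; 1 0 0 -10.2 30; 1 0 0 -10.2 30"

```text
clock: 16.12
eef_pos: [0.5538, -0.196, 0.0839]
tool_rot: [0.0, 0.764, 0.645, 0.0]
contact_force: [0.4, 0.8, 0.5]
gripper_width: 0.0937
```

Request:
arm_command --targets "-1 0 0 0 0; -1 0 0 0 0; -1 0 0 0 0; -1 0 0 0 0; -1 0 0 0 0; -1 0 0 0 0; -1 0 0 0 0; -1 0 0 0 0" --grip_force 20

```text
clock: 17.12
eef_pos: [0.5538, -0.1961, 0.083]
tool_rot: [0.0, 0.764, 0.646, 0.0]
contact_force: [5.4, -1.5, -3.9]
gripper_width: 0.0402
```

Request:
arm_command --targets "-1 0.07 0.4 0 0; -1 0.2 1.2 0 0; -1 0.33 2 0 0; -1 0.46 2.8 0 0; -1 0.59 3.6 0 0; -1 0.72 4.4 0 0; -1 0.86 5.2 0 0; -1 0.99 6 0 0; -1 1.15 7 0 0; -1 1.28 7.8 0 0"

```text
clock: 18.38
eef_pos: [0.5665, -0.118, 0.083]
tool_rot: [0.0, 0.764, 0.646, 0.0]
contact_force: [5.0, -3.3, -3.8]
gripper_width: 0.0399
```

Request:
arm_command --targets "-1 0.13 0.8 0 0; -1 0.26 1.6 0 0; -1 0.41 2.5 0 0; -1 0.53 3.2 0 0; -1 0.58 3.5 0 0; -1 0.58 3.5 0 0; -1 0.58 3.5 0 0"

```text
clock: 19.25
eef_pos: [0.5723, -0.0825, 0.083]
tool_rot: [0.0, 0.763, 0.646, 0.0]
contact_force: [5.8, 1.2, -3.4]
gripper_width: 0.0401
```

```bash
python3 - <<'E'
from h import *
a,_=shot('scene','s3');b,_=shot('top','t3')
s=env.observe();print(s['eef_pos'].round(4),s['contact_force'].round(1),s['clock'])
cv2.imwrite('pics/c4.png',cv2.resize(a[110:250,270:430],None,fx=4.5,fy=4,interpolation=2)[:,:,::-1])
E
```

```text
[ 0.5723 -0.0825  0.083 ] [ 5.9  0.3 -2.7] 19.35
```

View pics/c4.png

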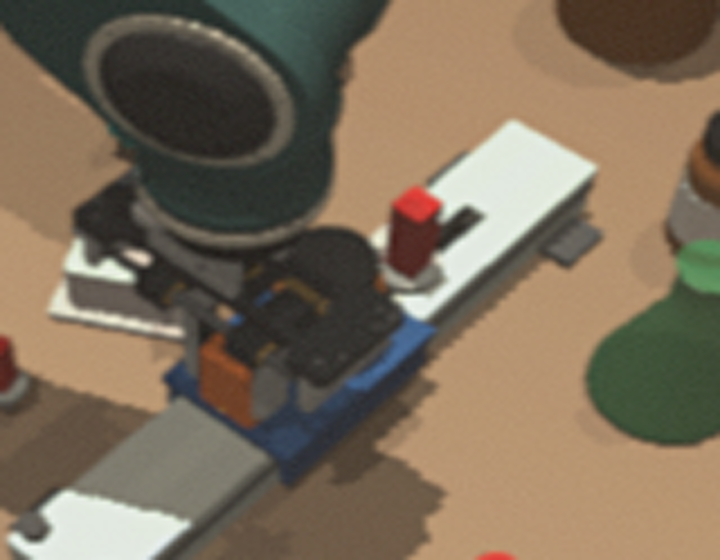

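The gap is about 12 mm by both the picture and the numbers. I'll creep with force checks.

Request:
arm_command --targets "-1 0.03 0.2 0 0; -1 0.07 0.4 0 0; -1 0.1 0.6 0 0; -1 0.13 0.8 0 0; -1 0.13 0.8 0 0"

```text
clock: 19.98
eef_pos: [0.5735, -0.0748, 0.083]
tool_rot: [0.0, 0.763, 0.646, 0.0]
contact_force: [6.2, -0.9, -3.0]
gripper_width: 0.0398
```

Request:
arm_command --targets "-1 0.016 0.1 0 0; -1 0.033 0.2 0 0"

```text
clock: 20.23
eef_pos: [0.5738, -0.0732, 0.083]
tool_rot: [0.0, 0.764, 0.646, 0.0]
contact_force: [5.2, -2.3, -3.4]
gripper_width: 0.0398
```

Request:
arm_command --targets "-1 0.016 0.1 0 0; -1 0.033 0.2 0 0"

```text
clock: 20.48
eef_pos: [0.5741, -0.0712, 0.083]
tool_rot: [0.0, 0.764, 0.646, 0.0]
contact_force: [4.6, -3.3, -3.7]
gripper_width: 0.0401
```

Request:
arm_command --targets "-1 0.008 0.05 0 0; -1 0.016 0.1 0 0"

```text
clock: 20.72
eef_pos: [0.5743, -0.0702, 0.083]
tool_rot: [0.0, 0.764, 0.646, 0.0]
contact_force: [4.8, -2.8, -3.2]
gripper_width: 0.04
```

Request:
arm_command --targets "-1 0.008 0.05 0 0; -1 0.016 0.1 0 0"

```text
clock: 20.98
eef_pos: [0.5744, -0.0695, 0.083]
tool_rot: [0.0, 0.764, 0.646, -0.0]
contact_force: [5.1, -3.9, -3.1]
gripper_width: 0.0399
```

Request:
arm_command --targets "-1 0.008 0.05 0 0; -1 0.016 0.1 0 0"

```text
clock: 21.22
eef_pos: [0.5746, -0.0685, 0.083]
tool_rot: [0.0, 0.764, 0.646, -0.0]
contact_force: [5.5, -4.3, -3.1]
gripper_width: 0.0401
```

```bash
python3 - <<'E'
from h import *
for i in range(1):
    b,_=shot('top','t4');a,_=shot('scene','s4')
s=env.observe();print(s['eef_pos'].round(4),s['contact_force'].round(1),s['clock'])
h=lambda im:cv2.cvtColor(im,cv2.COLOR_RGB2HSV).astype(int)
# handle-top centre (scene), before vs now, to see whether the pin has been pushed
for f in('s2','s3','s4'):
    im=cv2.imread(f'pics/{f}.png')[:,:,::-1];c=cv2.resize(im[135:190,345:385],None,fx=6,fy=6,interpolation=2);H=h(c)
    m=((H[...,0]<8)|(H[...,0]>170))&(H[...,1]>130)&(H[...,2]>150)
    v,u=np.nonzero(m);print(f,len(u),ray('scene',(u.mean()+.5)/6-.5+345,(v.mean()+.5)/6-.5+135,.126).round(4))
A=cv2.resize(a[130:210,320:400],None,fx=7,fy=7,interpolation=2)[:,:,::-1]
cv2.imwrite('pics/c5.png',A)
E
```

```text
[ 0.5746 -0.0684  0.083 ] [ 5.3 -2.4 -2.8] 21.325
s2 2146 [0.6001 0.0752 0.126 ]
s3 2032 [0.6001 0.0758 0.126 ]
s4 1968 [0.6003 0.0773 0.126 ]
```

View pics/c5.png

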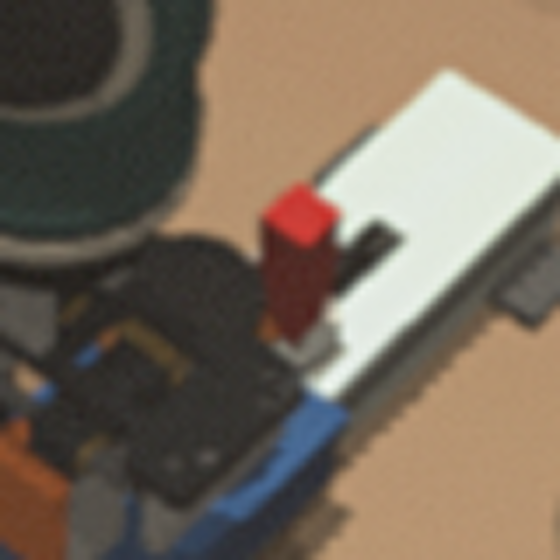

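Drag is up about 1 N and the pin has shifted about 1.5 mm within its groove play, so contact is likely. I'll creep a little further for a firm but gentle confirmation.

Request:
arm_command --targets "-1 0.008 0.05 0 0; -1 0.016 0.1 0 0"

```text
clock: 21.58
eef_pos: [0.5747, -0.0675, 0.083]
tool_rot: [0.0, 0.764, 0.646, -0.0]
contact_force: [4.6, -4.0, -2.4]
gripper_width: 0.0401
```

Request:
arm_command --targets "-1 0.008 0.05 0 0; -1 0.008 0.05 0 0"

```text
clock: 21.82
eef_pos: [0.5748, -0.0671, 0.083]
tool_rot: [0.0, 0.764, 0.646, -0.0]
contact_force: [3.2, -4.8, -2.8]
gripper_width: 0.04
```

Request:
arm_command --targets "-1 0.008 0.05 0 0; -1 0.008 0.05 0 0"

```text
clock: 22.08
eef_pos: [0.5748, -0.067, 0.083]
tool_rot: [0.001, 0.764, 0.645, -0.0]
contact_force: [4.0, -7.2, -1.3]
gripper_width: 0.0398
```

Request:
arm_command --targets "-1 0.008 0.05 0 0; -1 0.008 0.05 0 0"

```text
clock: 22.32
eef_pos: [0.5748, -0.0669, 0.083]
tool_rot: [0.001, 0.764, 0.645, -0.0]
contact_force: [4.4, -7.6, -2.0]
gripper_width: 0.0399
```

Firm contact: motion has stopped and the force has doubled to about 7 N. I'll relax the preload by half a millimetre and let go.

Request:
arm_command --targets "-1 -0.005 -0.03 0 0; -0.2 -0.005 -0.03 0 0; 0.2 -0.005 -0.03 0 0; 1 -0.005 -0.03 0 0; 1 -0.005 -0.03 0 0; 1 -0.005 -0.03 0 0; 1 -0.005 -0.03 0 0; 1 -0.005 -0.03 0 0; 1 -0.005 -0.03 0 0"

```text
clock: 23.45
eef_pos: [0.5746, -0.0658, 0.0829]
tool_rot: [-0.0, 0.764, 0.646, -0.0]
contact_force: [-0.3, -0.4, 0.1]
gripper_width: 0.0938
```

Request:
arm_command --targets "1 0 0 2 0; 1 0 0 6 0; 1 0 0 12 0; 1 0 0 16 0; 1 0 0 16 0; 1 -4 -6 16 0; 1 -8 -12 16 0; 1 -12 -18 16 0; 1 -14 -24 16 0; 1 -14 -28 16 0"

```text
clock: 24.7
eef_pos: [0.4339, -0.3424, 0.2435]
tool_rot: [0.0, 0.764, 0.646, -0.0]
contact_force: [1.0, -0.9, 0.1]
gripper_width: 0.0938
```

```bash
python3 - <<'E'
from h import *
a,D=shot('scene','s5');b,E=shot('top','t5')
s=env.observe();print(s['eef_pos'].round(4),s['contact_force'].round(1),s['clock'])
H=cv2.cvtColor(a,cv2.COLOR_RGB2HSV).astype(int)
v,u=np.mgrid[:400,:640];P=world('scene',u,v,D)
d=np.array([.1624,.9867]);o=np.array([.5861,.0011])
sy=(P[...,:2]-o)@d
blue=(H[...,0]>100)&(H[...,0]<130)&(H[...,1]>120)&(abs(P[...,2]-.061)<.005)&(P[...,0]>.45)&(abs(sy)<.2)
print('bumper s',np.percentile(sy[blue],[1,98,99.5]).round(4),blue.sum())
red=((H[...,0]<8)|(H[...,0]>170))&(H[...,1]>130)&(H[...,2]>150)&(P[...,2]>.09)&(abs(sy-.08)<.03)&(abs(P[...,0]-.6)<.05)
Q=ray('scene',u[red],v[red],.122);print('pin s',((Q[:,:2]-o)@d).mean().round(4),'top z',np.percentile(P[...,2][red],[50,95]).round(4))
A=cv2.resize(a[110:230,290:420],None,fx=4.2,fy=4.2,interpolation=2);B=cv2.resize(b[150:220,230:360],None,fx=4.2*0.46,fy=4.2*.46,interpolation=2)
cv2.imwrite('pics/c6.png',np.hstack([A,np.vstack([B,np.zeros((A.shape[0]-B.shape[0],B.shape[1],3),np.uint8)])])[:,:,::-1])
E
```

```text
[ 0.4323 -0.3469  0.2424] [-0.4  0.2 -0.9] 24.8
bumper s [-0.0784  0.0515  0.0537] 369
pin s 0.0814 top z [0.1242 0.1266]
```

View pics/c6.png

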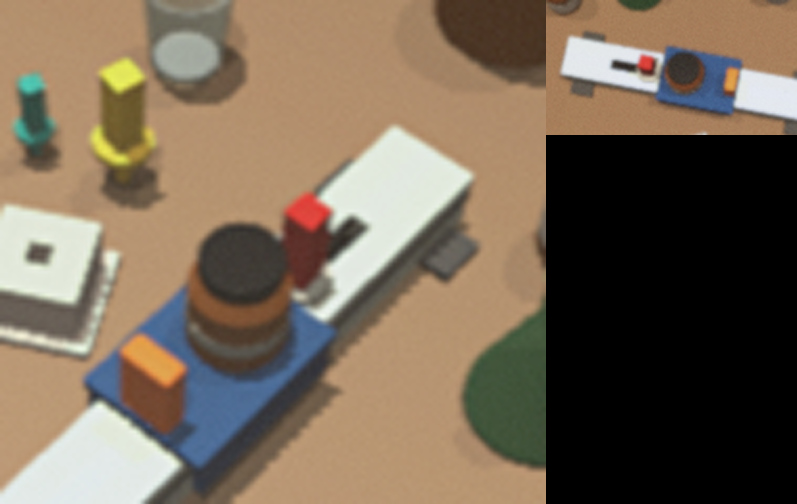

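The carriage front sits against the collar of the upright pin, and pin axis minus bumper comes to about 22–27 mm against the nominal 22. The pin's top is at 0.126 m, as expected when it is fully down. The arm is clear.

```bash
python3 -c "
from plant import order,env
print(order.hand_in(), env.observe()['clock'])"
```

```text
the job is handed in; nothing more can be done
the job is handed in; nothing more can be done
```

The stop pin is standing in the hidden groove with its collar flat on the rail, and the blue carriage rests against that collar. I let go of both and handed the job in at about 25 s; no verdict was given.

- **Pin:** I took the larger red pin from the stand and put it in the slot near rail y = +10 mm. I dragged it under about 10 N until the floor's support vanished, which put the groove centre at about rail y = +78 mm. I lowered it until the collar met the rail, then released it.
- **Carriage:** I slid it by its orange handle and crept the last millimetres. It stopped firmly against the collar at about 7 N, after pushing the pin a few millimetres within its play in the groove.
- **Last checks:** the pin is upright, with its top at 0.126 m as expected when fully down. The carriage front looks closed against the collar and the arm was clear of everything. In the last views, which did not cover the whole table, the other items looked undisturbed.
- **One loose measurement:** the camera gave 27 mm from the carriage front to the pin's axis, against a nominal 22 mm. I put this down to a partly hidden blue edge and the 2 mm calibration, because the force and the handle position both indicated contact.

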